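Seat the filter cell on the upward-looking camera

ROBOT

A 6-joint arm with a two-finger parallel gripper is mounted at the origin on the work surface; the furniture and walls round the work are solid. World frame = base frame: x ahead of the robot, y to its left, z up, the work surface at z = 0. Lengths are in m, angles in rad, forces in N, time in s.
With the tool pointing down it reaches from about 0.275 to 0.875 m from the base axis. Payload 12.5 kg.
Tool frame: the origin (TCP) lies at the very end of the fingers, on their centre line; the grasp point (between the pads) lies 19 mm behind it; z points along the fingers, y is the line along which they close (so a half turn about z gives the same grasp; the last joint's range is limited). The gripper opens to 85 mm and grips with 20 to 120 N. Pads are 22 mm wide; open, the fingers measure 114 mm over their backs; the gripper's body (76 mm by 85 mm) begins 54 mm behind the grasp point. The pads swing forward as they close: fully open they stand 13 mm farther back than shut.
Start: joints at [1.025, 0.351, 1.652, -0, 1.139, -0.085], TCP at [0.245, 0.493, 0.231] pointing down, gripper open.
Joint ranges: [-2.75, 2.75], [-0.79, 2.1], [0.01, 2.65], [-1.57, 4.71], [0.07, 3.14], [-2.87, 2.87]. Speed limits (rad/s): [2.22, 2.22, 2.79, 3.14, 3.14, 3.14].

INTERFACE

Orientations are given as a 3x3 rotation matrix whose columns are the frame's x, y, z axes.
In Python, from bench import manip gives the robot as it stands. Calls block until the motion is done:
- manip.move_ptp(position, orientation): joint-space move of the TCP to a pose.
- manip.move_l(position, attitude=None, max_speed=0.15): straight line of the TCP; attitude=None keeps the orientation; max_speed is the mean speed in m/s.
- manip.move_j(angles): joint-space move.
- manip.set_gripper(opening, effort=None): opening from 0.0 (shut) to 1.0 (fully open); effort is the grip in N (None keeps the last); returns when the fingers have stopped.
- manip.dwell(seconds).
- manip.inverse_kinematics(position, orientation): joint angles nearest the present ones, or None.
- manip.grab_frame(name): name is "scene" or "side" or "wrist"; returns (picture, depth): 420x560x3 uint8, red, green, blue; 420x560 float32, m along the optical axis (not along the pixel's ray), 0 where there is no reading.
- manip.get_calibration(name): a dict with "camera_matrix" (3x3 intrinsics, pixels), "R" (3x3) and "t" (3): a world point X has camera coordinates R X + t. Camera axes: x right, y down, z forward; pixel columns grow to the right and rows downward; lengths in m; the calibration is good to about 2 mm. A picture is of the moment at which its call begins: read the wrist's pose just before it. get_calibration takes no time and is no camera call; for the wrist camera it gives the pose at the moment of the call.
A pose or a line that the arm cannot do raises manip.Unreachable and nothing moves.
- manip.sign_off(): hands the job in; it is judged then, once.
Trained networks look in the newest picture that a camera, given by its name, has taken for a name from the list of things; names that differ only in an ending like _2 or _b are one class to them, and where a whole thing is asked for, a point or a joint stands for the part that bears it (a point fixed in the world has none). Each returns a list of dicts, best first, with "confidence" (0 to 1); they miss things now and then, are a little off and sometimes report something else, mostly with a low value. They report only what shows in the picture. A call takes as long as a camera call. They do not tell look-alikes from the thing itself.
- manip.look_for(camera, name): "at" ([x, y, z] in m, in world coordinates, good to about 4 mm: the middle of the surface that is visible of it).
Readings, each from a call of its own:
- manip.current_time(): time.
- manip.current_qpos(): joint angles.
- manip.current_joint_vel(): joint speeds.
- manip.current_joint_torque(): joint torques, N m.
- manip.current_ee_pos(): TCP position.
- manip.current_tcp_rot(): TCP orientation.
- manip.current_force(): force on the tool from outside, world axes, zero at the start.
- manip.current_ft_torque(): the same for the moment, N m.
- manip.current_grip_width(): opening from 0.0 (shut) to 1.0 (fully open).
- manip.current_grip_force(): force on a finger pad.
Only numpy, scipy, OpenCV 4.12 (cv2) and the standard library are available. Lean on these libraries where they do the work, as an engineer would, in place of code of your own. Each camera call takes 0.05 s, during which the arm holds its last target. There are 200 camera calls.

TASK

Pick up the knurled filter cell, set it open end down over the barrel of the upward-looking camera, and turn it until the keyways hidden inside its skirt drop over the barrel's pins (a sixth of a turn always finds a match). Then push it fully home, skirt down on the camera's shoulder, and finish while still holding it pushed home against its spring: do not let go. Leave the solder reel and the heat sink where they are.

Things in the scene. Friction and masses are not known exactly. Their poses are not given: they have to be found in the camera images.
- cell: Loose filter cell: round bright-metal knurled collar standing open end down on the bench, 54 mm across, 40 mm high, 0.06 to 0.13 kg, bore 40 mm. Origin: centre of the skirt's lower edge; z up its axis. Hidden inside the skirt are six equal keyways, about 8.5 mm wide, running straight up from the lower edge, one every 60 degrees from its own x axis on. Outside it looks the same at any angle.
- cell_top (a point): Centre of the cell's top rim, 40 mm above its lower edge. A dark filter glass closes the cell just below the rim; the underside of the glass is 36 mm above the lower edge.
- camera: Upward-looking camera, fixed to the bench; place and yaw vary. Origin: centre of its underside, z up. Base plate 96x96x8 mm, grey box body 70x70 mm up to 46 mm, dark round shoulder 60 mm across with its top at 50 mm, then an upright bright barrel on the z axis. A black post stands 0.1 m or more beyond it, near x 0.68, y 0.27.
- barrel_top (a point): Centre of the barrel's top end, 80 mm above the bench. The barrel is 37 mm across (1.5 mm clearance all round in the cell); its last 6 mm taper to 33 mm. The sprung lens tube, 29 mm across, stands out of it up to 94 mm and meets the underside of the filter glass when the skirt's edge is 58 mm above the bench.
- pin_level (a point): Point on the barrel axis 60 mm above the bench, level with three round pins, 120 degrees apart, each 5.5 mm thick and sticking 4.5 mm out of the barrel. Their direction round the barrel differs every time and is not measured. A cell with no keyways over them rests on them, lower edge about 63 mm above the bench; within about 4 degrees of a match it can drop.
- shoulder (a point): Centre of the top of the camera's shoulder, on the barrel axis, 50 mm above the bench: the cell's origin is here when it is home.
- lens_tube (a joint): How far the sprung lens tube is pushed down, m: 0 free, 0.008 with the cell home (0.010 at its stop). Needs 4 N to start and 8 N with the cell home; let go, it lifts the cell again.
- reel: Bystander: loose solder reel, a flanged spool with two black rims, 62 mm across, 40 mm high. Origin: centre of its underside. It and the cell may have swapped places. The blue rework station on the left (y over 0.45) is tall: leave it first toward the robot.
- sink: Bystander: loose finned metal heat sink, 50x50x22 mm. Origin: centre of its underside. Just beyond it and to its right (x over 0.44, y under 0.02) stands a black box, 0.2 m high with what lies on it, and a taller screen behind; carry things round them on the robot's side.
There are look-alikes about, which are no part of the job. What is shaped like the cell but brown or red is not meant.

How it is judged:
On the way:
1. the cell is carried clear of the bench (height (world z) of cell above 0.08 m), for 0.1 s.
At the end, for the whole second after the job is handed in: The cell is home on the camera: its origin within 4 mm of the barrel axis and no more than 2 mm above the shoulder, upright within 0.1 rad, the sprung lens tube pushed down more than 5.5 mm, and the fingers still holding the cell (more than 2 N of contact) (z of cell in the frame of camera between 0.047 and 0.052 m and horizontal distance between cell and shoulder below 0.004 m and angle between cell's own z axis and vertical below 0.1 rad and value of joint lens_tube above 0.0055 m and contact force between the fingers and cell above 2 N); the arm keeps its last pose, push and grip.
It fails at once if the solder reel is moved more than 30 mm (distance of reel from where it was at the start of the episode above 0.03 m).
It fails at once if the heat sink is moved more than 30 mm (distance of sink from where it was at the start of the episode above 0.03 m).
It also fails if it takes over 61 s, if anything falls off the work surface, if the arm or the gripper's body presses on something with over 40 N, if the wrist force passes 120 N, or if a joint passes its speed limit or range.

## Working session

There is one attempt and no reset: what is moved stays moved. The work goes in short steps, each a Python script; the robot and the scene stay as the last script left them, time stands still between calls to the robot, and variables do not carry over. Pictures are saved under pics/ and viewed, at most 10 in all, crops included, and the job is handed in when it is done.

```bash
mkdir -p pics; ls
python3 - <<'E'
from bench import manip as m
import cv2,numpy as np
for c in("scene","side"):
    p,d=m.grab_frame(c); cv2.imwrite(f"pics/{c}0.png",p[:,:,::-1]); np.save(f"pics/{c}0.npy",d)
    for n in("cell","camera","reel","sink","barrel_top"):
        for r in m.look_for(c,n)[:4]:
            k=m.get_calibration(c);q=k["camera_matrix"]@(k["R"]@np.array(r["at"])+k["t"])
            print(c,n,round(r["confidence"],2),np.round(r["at"],3),np.round(q[:2]/q[2]))
print(m.current_time())
E
```

```text
pics
scene cell 0.83 [ 0.352 -0.335  0.04 ] [385. 314.]
scene cell 0.78 [ 0.356 -0.238  0.041] [333. 291.]
scene cell 0.65 [ 0.35  -0.145  0.039] [286. 275.]
scene camera 0.96 [0.562 0.145 0.036] [231. 186.]
scene reel 0.68 [0.376 0.21  0.04 ] [159. 214.]
scene sink 0.83 [0.423 0.051 0.018] [228. 231.]
scene barrel_top 0.78 [0.562 0.147 0.031] [231. 188.]
side cell 0.74 [ 0.372 -0.315  0.038] [285. 134.]
side cell 0.65 [ 0.372 -0.223  0.038] [293. 159.]
side cell 0.58 [ 0.375 -0.127  0.04 ] [301. 187.]
side camera 0.6 [0.579 0.18  0.047] [236. 319.]
side reel 0.58 [0.384 0.227 0.043] [339. 324.]
side sink 0.66 [0.432 0.058 0.015] [295. 262.]
side barrel_top 0.68 [0.583 0.182 0.044] [234. 321.]
0.6
```

View pics/scene0.png

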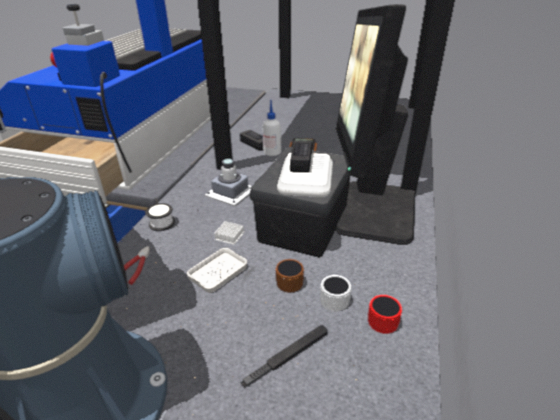

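View pics/side0.png

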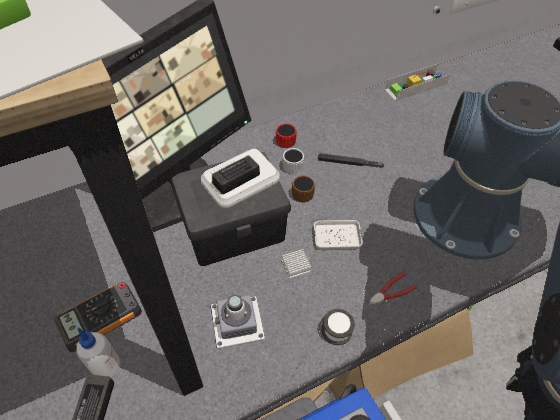

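The scene picture shows three look-alikes: brown (290,275), bright/white (336,292) and red (385,314). The reel is at (160,216) with two black rims. I choose the bright one at (336,292), which is (293,160) in the side picture, near world (0.36,-0.23). The camera is at (231,186).

```bash
cat > h.py <<'E'
from bench import manip as m
import cv2,numpy as np
def R(yaw):  # tool down, tool y (closing line) at world angle yaw
    y=np.array([np.cos(yaw),np.sin(yaw),0]);z=np.array([0,0,-1.]);return np.c_[np.cross(y,z),y,z]
def pix(k,X):
    q=k["camera_matrix"]@(k["R"]@np.array(X)+k["t"]);return q[:2]/q[2]
def snap(c,f):
    k=m.get_calibration(c);p,d=m.grab_frame(c);cv2.imwrite(f"pics/{f}.png",p[:,:,::-1]);np.savez(f"pics/{f}.npz",d=d,p=p,**k);return k,p,d
def cloud(k,d):
    v,u=np.mgrid[:d.shape[0],:d.shape[1]];K=k["camera_matrix"]
    P=np.stack([(u-K[0,2])/K[0,0]*d,(v-K[1,2])/K[1,1]*d,d],-1);return (P-k["t"])@k["R"]
E
python3 - <<'E'
from h import *
k=m.get_calibration("wrist");r=m.current_tcp_rot();p=m.current_ee_pos()
print(np.round(r,2)); C=-k["R"].T@k["t"]; print("cam in tool",np.round(r.T@(C-p),3)," axes",np.round(r.T@k["R"].T,2).tolist(),k["camera_matrix"].tolist())
m.move_l([0.25,0.30,0.25],max_speed=0.25)
print(m.current_qpos())
for yaw in(0,np.pi/2,np.pi,-np.pi/2):
  for X in([.36,-.235,.2],[.565,.155,.2],[.47,.155,.3]):
    q=m.inverse_kinematics(X,R(yaw)); print(yaw,X,None if q is None else np.round(q,2))
print(m.current_time())
E
```

```text
[[-0.9   0.44  0.  ]
 [ 0.44  0.9  -0.  ]
 [-0.   -0.   -1.  ]]
cam in tool [ 0.066 -0.    -0.143]  axes [[0.0, -0.97, -0.26], [1.0, 0.0, 0.0], [0.0, -0.26, 0.97]] [[309.6086752135914, 0.0, 285.0134738314488], [0.0, 309.6086752135914, 206.77789269135107], [0.0, 0.0, 1.0]]
[ 7.57651367e-01  2.88788339e-02  2.00189932e+00  2.46903473e-04
  1.11019924e+00 -3.52332063e-01]
0 [0.36, -0.235, 0.2] [-0.69  0.17  1.98 -0.    0.99 -0.69]
0 [0.565, 0.155, 0.2] [ 0.19  0.45  1.59 -0.    1.11  0.19]
0 [0.47, 0.155, 0.3] [ 0.22  0.18  1.7  -0.    1.26  0.22]
1.5707963267948966 [0.36, -0.235, 0.2] [-0.69  0.17  1.98 -0.    0.99 -2.26]
1.5707963267948966 [0.565, 0.155, 0.2] [ 0.19  0.45  1.59 -0.    1.11 -1.38]
1.5707963267948966 [0.47, 0.155, 0.3] [ 0.22  0.18  1.7  -0.    1.26 -1.35]
3.141592653589793 [0.36, -0.235, 0.2] [-0.69  0.17  1.98 -0.    0.99  2.45]
3.141592653589793 [0.565, 0.155, 0.2] None
3.141592653589793 [0.47, 0.155, 0.3] None
-1.5707963267948966 [0.36, -0.235, 0.2] [-0.69  0.17  1.98 -0.    0.99  0.88]
-1.5707963267948966 [0.565, 0.155, 0.2] [ 0.19  0.45  1.59 -0.    1.11  1.76]
-1.5707963267948966 [0.47, 0.155, 0.3] [ 0.22  0.18  1.7  -0.    1.26  1.8 ]
1.525
```

```bash
cat >> h.py <<'E'
def top(P,c,r,lo,hi):  # circle round points in a height band near c
    s=(np.hypot(P[...,0]-c[0],P[...,1]-c[1])<r)&(P[...,2]>lo)&(P[...,2]<hi)
    if s.sum()<20: return s.sum(),
    (x,y),rr=cv2.minEnclosingCircle(P[s][:,:2].astype(np.float32));return s.sum(),round(x,4),round(y,4),round(rr,4),np.round(np.median(P[s],0),4)
E
python3 - <<'E'
from h import *
m.move_ptp([.50,.17,.24],R(0))
def look(f,c,names,bands):
    k,p,d=snap("wrist",f);P=cloud(k,d)
    for n in names:
        for r in m.look_for("wrist",n)[:3]: print(f,n,round(r["confidence"],2),np.round(r["at"],4),pix(k,r["at"]).round())
    for b in bands: print(f,b,top(P,c,*b))
cb=((.045,.088,.1),(.028,.07,.088),(.032,.045,.056))
look("camA",(.568,.158),("barrel_top","lens_tube"),cb)
m.move_l([.57,.13,.24],max_speed=.2)
look("camB",(.568,.158),("barrel_top","lens_tube"),cb)
m.move_l([.36,.0,.27],max_speed=.3)
m.move_ptp([.34,-.22,.2],R(0))
look("cellA",(.36,-.235),("cell",),((.045,.03,.05),))
print(m.current_time())
a,b=[cv2.imread(f"pics/{f}.png") for f in("camB","cellA")]
cv2.imwrite("pics/ab.png",cv2.resize(np.hstack([a[:,80:480],b[:,80:480]]),(800,420)))
E
```

```text
camA barrel_top 0.96 [0.5665 0.1743 0.0441] [346. 181.]
camA lens_tube 0.63 [0.5747 0.1624 0.0973] [364. 204.]
camA (0.045, 0.088, 0.1) (np.int64(706), 0.5782, 0.1639, 0.0146, array([0.5775, 0.1647, 0.0946]))
camA (0.028, 0.07, 0.088) (np.int64(362), 0.5781, 0.1639, 0.0183, array([0.5677, 0.1743, 0.0796]))
camA (0.032, 0.045, 0.056) (np.int64(1156), 0.5679, 0.158, 0.032, array([0.5588, 0.1604, 0.0498]))
camB barrel_top 0.87 [0.576  0.1711 0.0439] [292. 147.]
camB lens_tube 0.79 [0.5794 0.1616 0.0964] [296. 162.]
camB (0.045, 0.088, 0.1) (np.int64(744), 0.5787, 0.1639, 0.0144, array([0.5783, 0.164 , 0.0946]))
camB (0.028, 0.07, 0.088) (np.int64(293), 0.5786, 0.1638, 0.0184, array([0.5728, 0.1719, 0.0796]))
camB (0.032, 0.045, 0.056) (np.int64(1294), 0.5681, 0.1582, 0.032, array([0.5595, 0.1548, 0.0498]))
cellA cell 0.91 [ 0.3696 -0.3214  0.0401] [312. 283.]
cellA cell 0.87 [ 0.3729 -0.2306  0.0393] [317. 202.]
cellA cell 0.64 [ 0.3677 -0.1406  0.0388] [314. 109.]
cellA (0.045, 0.03, 0.05) (np.int64(2169), 0.371, -0.2346, 0.0274, array([ 0.3707, -0.233 ,  0.0395]))
5.475
```

View pics/ab.png

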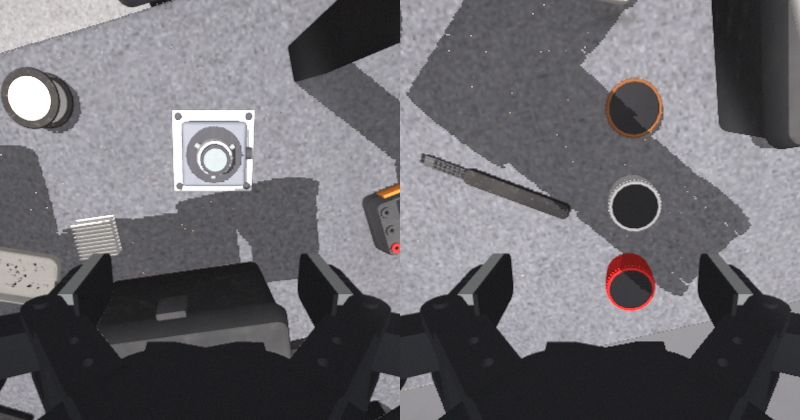

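The left half shows the camera, with its lens at about (214,158) and three small pins visible. The right half confirms the bright knurled cell at (635,205), between brown (635,107) and red (631,285). The measured sizes and heights agree: cell radius 27 mm and top 39.5 mm, lens tube top 94.6 mm, barrel radius 18.4 mm.

Run:
```python
from h import *
f=np.load("pics/cellA.npz");P=cloud(f,f["d"]);s=(P[...,2]>.06)&(P[...,2]<.19)&(P[...,0]>.38)&(P[...,1]<0.05)&(f["d"]>.2)
print("box",P[s].min(0),P[s].max(0)) if s.any() else print("no box")
m.move_l([.371,-.234,.15],max_speed=.2)
k,p,d=snap("wrist","cellB");c=top(cloud(k,d),(.371,-.234),.045,.03,.05);print(c)
x,y=(np.array(c[1:3])+[.371,-.2346])/2 if len(c)>1 and abs(c[3]-.027)<.001 else (.371,-.2344)
m.move_l([x,y,.06],max_speed=.15)
m.move_l([x,y,.011],max_speed=.08)
print(m.current_force(),m.current_grip_width())
m.set_gripper(0.0,60)
print(x,y,m.current_grip_width(),m.current_grip_force(),m.current_force())
m.move_l([x,y,.16],max_speed=.15)
print(m.current_grip_width(),m.current_grip_force(),m.current_force(),m.current_ft_torque(),m.current_ee_pos(),m.current_time())
k,p,d=snap("wrist","held");P=cloud(k,d);print(top(P,(x,y),.04,.16,.22))
```

```text
box [ 0.44120343 -0.40873211  0.06000064] [ 0.57582414 -0.0583095   0.13939896]
(np.int64(3083), 0.3711, -0.2348, 0.0275, array([ 0.3709, -0.2331,  0.0395]))
[ 0.35954727 -0.10169444  0.91700835] 0.9999919856308299
0.37105 -0.23470000000000002 0.6087814580396784 60.07756059989333 [-2.42103549  2.28787747 13.99731045]
0.6062839878228331 62.60504113510251 [-0.2162933  -0.38397471 -1.33270229] [-0.01791987  0.03870812  0.06209829] [ 0.37066776 -0.23440482  0.15928442] 9.0583
(np.int64(18693), 0.3711, -0.2347, 0.0401, array([ 0.371 , -0.2269,  0.187 ]))
```

Run:
```python
from h import *
m.move_l([.34,-.1,.27],max_speed=.3)
m.move_ptp([.40,.12,.27],R(0))
k,p,d=snap("wrist","held2");P=cloud(k,d);e=m.current_ee_pos();print(e,m.current_force(),m.current_time())
T=(P-e)@m.current_tcp_rot()
h,b=np.histogram(-T[...,2][(np.hypot(T[...,0],T[...,1])<.02)],bins=np.arange(.015,.045,.001));print(dict(zip(b.round(3),h)))
s=(np.hypot(T[...,0],T[...,1])<.035)&(np.abs(T[...,1])<.024)&(T[...,2]<-.015)&(T[...,2]>-.05)
print(T[s].min(0),T[s].max(0))
cv2.imwrite("pics/held2c.png",cv2.resize(p[200:420,130:440,::-1],None,fx=2,fy=2))
```

```text
[0.40013483 0.11865287 0.26955058] [ 0.11330126 -0.48986241 -0.83413448] 10.8083
{np.float64(0.015): np.int64(0), np.float64(0.016): np.int64(0), np.float64(0.017): np.int64(0), np.float64(0.018): np.int64(0), np.float64(0.019): np.int64(0), np.float64(0.02): np.int64(0), np.float64(0.021): np.int64(0), np.float64(0.022): np.int64(0), np.float64(0.023): np.int64(0), np.float64(0.024): np.int64(0), np.float64(0.025): np.int64(96), np.float64(0.026): np.int64(2046), np.float64(0.027): np.int64(3803), np.float64(0.028): np.int64(546), np.float64(0.029): np.int64(8), np.float64(0.03): np.int64(0), np.float64(0.031): np.int64(0), np.float64(0.032): np.int64(0), np.float64(0.033): np.int64(0), np.float64(0.034): np.int64(0), np.float64(0.035): np.int64(0), np.float64(0.036): np.int64(0), np.float64(0.037): np.int64(0), np.float64(0.038): np.int64(0), np.float64(0.039): np.int64(0), np.float64(0.04): np.int64(0), np.float64(0.041): np.int64(0), np.float64(0.042): np.int64(0), np.float64(0.043): np.int64(0)}
[-0.02657489 -0.02399735 -0.03003153] [ 0.02769199  0.02399669 -0.01500334]
```

View pics/held2c.png

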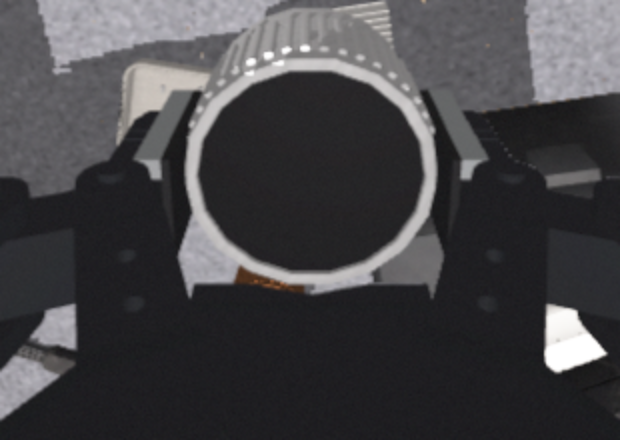

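The picture shows the cell held squarely, rim centre at about (312,170) in the crop, with the pads at (170,130) and (455,130). Next I go over the barrel and descend, watching the force.

Run:
```python
from h import *
x,y=.5784,.1639;o=.011
m.move_l([.50,.15,.27],max_speed=.3)
m.move_l([x,y,.13],max_speed=.2); m.dwell(.2)
e=m.current_ee_pos();f0=m.current_force();print(e,f0)
dx,dy=np.clip([x-e[0],y-e[1]],-.002,.002)
for z in (.09,.082,.078,.074,.071,.069,.067,.066,.065,.064,.063,.062):
    m.move_l([x+dx,y+dy,z+o],max_speed=.06); m.dwell(.08)
    e=m.current_ee_pos();f=m.current_force()-f0;print(z,np.round(e-[x,y,o],4),np.round(f,1),np.round(m.current_ft_torque(),2))
    if np.linalg.norm(f)>12: break
print(m.current_time())
```

```text
[0.57849073 0.16397138 0.1310595 ] [ 0.62689335  0.32190086 -0.97977698]
0.09 [ 0.0001 -0.      0.0903] [ 0.2 -0.2  0.9] [-0.02 -0.01  0.01]
0.082 [-0.0001 -0.0001  0.082 ] [-0.4 -0.5 -0.8] [-0.01  0.03  0.02]
0.078 [-0.0001 -0.      0.078 ] [-0.8 -0.3 -0.4] [ 0.   -0.02  0.05]
0.074 [-0.0001 -0.0001  0.0739] [-0.9 -0.3 -0.7] [ 0.03  0.05 -0.03]
0.071 [-0.0001 -0.0001  0.071 ] [-0.4 -0.6 -0.5] [ 0.01 -0.01 -0.09]
0.069 [-0.0001 -0.0001  0.069 ] [-0.7  0.1 -0.5] [-0.02 -0.05 -0.03]
0.067 [-0.0001 -0.0001  0.067 ] [-0.6 -0.3 -0.5] [0.05 0.01 0.01]
0.066 [-0.0001 -0.0001  0.066 ] [-1.6 -0.3  0.2] [-0.04 -0.05 -0.06]
0.065 [-0.0001 -0.0001  0.065 ] [-1.1 -0.3 -0.8] [-0.05  0.01  0.02]
0.064 [-0.0001 -0.0001  0.064 ] [-0.6 -1.1 -0.2] [ 0.01 -0.02  0.02]
0.063 [ 0.0001 -0.      0.0634] [-2.7  0.8  6.2] [-0.09  0.25  0.01]
0.062 [0.0002 0.     0.063 ] [-4.  -1.1 14.5] [-0.16  0.78 -0.04]
16.8833
```

```bash
cat > turn.py <<'E'
from h import *
x,y=.5784,.1639;o=.011;f0=np.array([.3,0,-1.])
m.move_l([x,y,.0622+o]);hit=False
for a in np.arange(0,66,3):
    m.move_l([x,y,.0622+o],R(np.radians(a)),max_speed=.1); m.dwell(.06)
    e=m.current_ee_pos();f=m.current_force()-f0
    print(a,np.round((e-[x,y,o])*1e3,1),np.round(f,1),round(m.current_ft_torque()[2],2),round(m.current_time(),1))
    if f[2]<4 and e[2]-o<.0626:
        m.move_l([x,y,.0605+o],max_speed=.05); m.dwell(.1)
        e=m.current_ee_pos();f=m.current_force()-f0
        print(" try",np.round((e-[x,y,o])*1e3,1),np.round(f,1))
        if f[2]<8: break
        m.move_l([x,y,.0622+o],max_speed=.05)
print(m.current_grip_force(),m.current_grip_width(),m.current_time())
E
python3 turn.py
```

```text
0 [ 0.2  0.  63.1] [-4.8 -1.9 12.5] -0.04 17.4
3 [ 0.8  0.2 63.3] [-0.9 -0.8 10.9] 0.12 17.8
6 [ 1.   0.2 63.3] [-0.5  0.1 10.7] 0.18 18.1
9 [ 1.   0.2 63.3] [-0.   1.8 10.1] 0.11 18.4
12 [ 1.   0.2 63.2] [0.3 0.3 9.8] 0.12 18.7
15 [ 1.   0.2 63.1] [0.3 0.2 8.7] 0.06 19.0
18 [ 0.1 -0.1 62.4] [-1.3 -1.2  5.3] 0.22 19.3
21 [-0.2 -0.1 61.9] [-0.2  0.2  1.2] 0.04 19.6
 try [-0.  -0.1 60.2] [ 0.6 -0.7 -0.4]
62.7303777448833 0.6059283982466146 19.95
```

Run:
```python
from h import *
x,y=.5784,.1639;o=.011;f0=np.array([.3,0,-1.])
for z in (.059,.057,.055,.053,.052,.051,.0505,.050,.0495,.049,.0485,.048):
    m.move_l([x,y,z+o],max_speed=.04); m.dwell(.1)
    e=m.current_ee_pos();f=m.current_force()-f0
    print(z,np.round((e-[x,y,o])*1e3,1),np.round(f,1),np.round(m.current_ft_torque(),2))
    if f[2]>22 or np.hypot(*f[:2])>15: break
print(m.current_grip_force(),m.current_grip_width(),m.current_time())
k,p,d=snap("wrist","home");P=cloud(k,d)
s=(np.hypot(P[...,0]-x,P[...,1]-y)<.018)&(P[...,2]>.06)&(P[...,2]<.11)
A=np.c_[P[s][:,:2]-[x,y],np.ones(s.sum())];print("glass plane slope, z",np.linalg.lstsq(A,P[s][:,2],rcond=None)[0])
snap("side","home_s")
```

```text
0.059 [-0.  -0.  58.9] [-0.4 -1.8  1. ] [-0.18  0.01  0.41]
0.057 [-0. -0. 57.] [-0.7 -1.6  2.2] [-0.27  0.11  0.42]
0.055 [-0.1 -0.  54.9] [-1.  -2.3  3.7] [-0.33  0.15  0.43]
0.053 [-0.  -0.  52.9] [-1.2 -2.2  5.2] [-0.37  0.2   0.39]
0.052 [ 0.1 -0.  52.4] [-3.6 -2.3  8.6] [-0.45  0.53  0.46]
0.051 [ 0.1 -0.1 51.5] [-3.9 -3.3 10.9] [-0.51  0.58  0.4 ]
0.0505 [ 0.1 -0.  51.3] [-5.3 -3.1 13.5] [-0.48  0.79  0.42]
0.05 [ 0.1 -0.1 50.9] [-5.2 -3.6 14.5] [-0.52  0.88  0.4 ]
0.0495 [ 0.1 -0.  50.9] [-8.6 -4.9 19.4] [-0.66  1.26  0.44]
0.049 [ 0.1 -0.  50.9] [-9.6 -4.3 25.6] [-0.74  1.65  0.4 ]
65.19676901400089 0.6040577973387762 23.45
glass plane slope, z [-0.00137386 -0.0002489   0.08938665]
```

Run:
```python
from h import *
for n,(x,y),lo,hi in (("cellA",(.371,-.2347),.02,.06),("cellB",(.371,-.2347),.02,.06),("home",(.5784,.1639),.06,.11)):
    f=np.load(f"pics/{n}.npz");P=cloud(f,f["d"]);s=(np.hypot(P[...,0]-x,P[...,1]-y)<.016)&(P[...,2]>lo)&(P[...,2]<hi)
    print(n,np.median(P[s],0),top(P,(x,y),.03,hi-.022 if n=="home" else .03,hi))
p=np.load("pics/home.npz")["p"];q=np.load("pics/home_s.npz")["p"]
cv2.imwrite("pics/fin.png",np.hstack([cv2.resize(p[200:420,130:440,::-1],(500,355)),cv2.resize(q[270:370,190:290,::-1],(300,300))[:,:] if 0 else cv2.copyMakeBorder(cv2.resize(q[260:370,180:290,::-1],(300,300)),0,55,0,0,cv2.BORDER_CONSTANT)]))
```

```text
cellA [ 0.3709452  -0.2346668   0.03939936] (np.int64(2169), 0.371, -0.2346, 0.0274, array([ 0.3707, -0.233 ,  0.0395]))
cellB [ 0.37087146 -0.23456748  0.03937115] (np.int64(3083), 0.3711, -0.2348, 0.0275, array([ 0.3709, -0.2331,  0.0395]))
home [0.57823211 0.16431813 0.08939244] (np.int64(12847), 0.5777, 0.166, 0.0295, array([0.578 , 0.165 , 0.0896]))
```

View pics/fin.png

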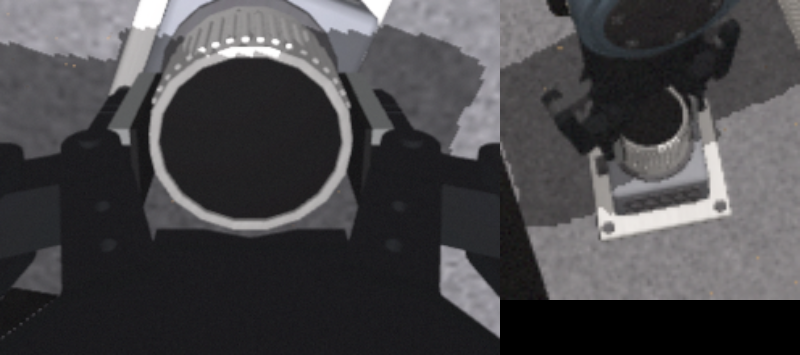

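The picture shows the cell gripped (rim centre about (250,140)) and seated on the shoulder (side view, about (655,150)). Its glass has gone from 39.4 mm on the bench to 89.4 mm, exactly 50 mm up, so it is home, and it is level and still pushed at about 25 N.

Run:
```python
from bench import manip as m
m.dwell(.5);print(m.current_force(),m.current_grip_force(),m.current_ee_pos(),m.current_time());print(m.sign_off())
```

```text
[-9.74755023 -3.98360733 24.50549101] 65.19387351348996 [0.57852314 0.16387166 0.06185223] 24.05
the job is handed in; nothing more can be done
None
```

I handed the job in at about 24 s with the filter cell home on the camera's shoulder, its keyways over the pins and still gripped and pushed down; the hand-in call returned no verdict.

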